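# Unscrew the oud stopper of unknown thread hand and hold it

## Robot

A 6-joint arm with a two-finger parallel gripper is mounted at the origin on the work surface. World frame = base frame: x ahead of the robot, y to its left, z up, the work surface at z = 0. Lengths are in m, angles in degrees, forces in N, time in s.
With the tool pointing down it reaches from about 0.25 to 0.725 m from the base axis. Payload 9.7 kg.
Tool frame: the origin (TCP) lies midway between the tips of the shut fingers; the grasp point (between the pads) lies 19 mm behind it (bot.pinch_z is the distance from the TCP to the grasp point, in m); z points along the fingers, y is the line along which they close (so a half turn about z gives the same grasp; the last joint's range is limited). The gripper opens to 85 mm and grips with 20 to 120 N. Pads are 22 mm wide; open, the fingers measure 114 mm over their backs; the gripper's body (76 mm by 85 mm) begins 54 mm behind the grasp point. The pads swing forward as they close: fully open they stand 13 mm farther back than shut.
Start: joints at [-63.369, 4.979, 10.078, 95.1, 0, 90], TCP at [0.247, -0.492, 0.231] pointing down, gripper open.
Joint ranges: [-179.16, 179.16], [-48.56, 103.87], [-65.8, 70.77], [-126.05, 130.52], [-82.76, 87.17], [-180, 180]. Speed limits (degrees/s): [127.2, 127.2, 147.25, 180, 180, 180].

## Interface

Orientations are given as [roll, pitch, yaw] about the fixed x, y, z axes, in that order (R = Rz(yaw) Ry(pitch) Rx(roll)).
In Python, from workcell import sensors, camera, camera_params, ticket, bot gives the robot as it stands.
- The arm moves only by the shell command python3 -m jog 'ROWS' [FORCE]. ROWS is JSON, a list that holds one entry, the list of rows, each a list of 5 numbers: the shift along the world's x, y, z in units of 50 mm (1.0 is 50 mm), then the turn about the world's z in units of 5 degrees (1.0 is 5 degrees), then the opening, from 0 (shut) to 1 (fully open). In form: [[[tx, ty, tz, yaw, grip], ...]]. A call has 1 to 8 rows; each row shifts and turns the commanded pose from where the row before left it; what a row does not reach is not made up. A row lasts 1/10 s, in which the tool goes at most 50 mm and 8.59 degrees, less where a joint would pass 70% of its speed; a pose out of reach is approached as far as the arm can. A call is refused whole if a number of a shift passes 1 or a number of a turn 1, either way. A call with a gripper value outside its range is refused whole. The fingers move at their own pace and stop on an object; FORCE is the grip in N (left out, the last holds). Time passes only in rows, so rows that do not move let the fingers close. It gives the time, the measured TCP pose, the force, the opening and the grip force at its end, in the units of the state.
- sensors.get_obs(): the state, without advancing time (a new reading comes with each control period).
- camera(name): name is "scene" or "side" or "wrist"; returns the picture (400x640x3 uint8, blue, green, red); there is no depth.
- camera_params(name): a dict with "fx", "fy", "cx", "cy" (pixels), "T" (4x4, takes a point from camera to world coordinates); the wrist camera has in their place "tool_from_camera" (4x4, takes a point from camera to tool coordinates, whose origin is the TCP and whose axes are the flange's). Camera axes: x right, y down, z forward; pixel columns grow to the right and rows downward; lengths in m; the calibration is good to about 2 mm. A picture is of the moment at which its call begins: read the wrist's pose just before it. camera_params takes no time and is no camera call.
- ticket.job_done(): hands the job in; it is judged then, once.
The state is a dict: "time": time; "q": joint angles; "qd": joint speeds; "joint_efforts": joint torques, N m; "ee_pos": TCP position; "tcp_rot": TCP orientation; "wrist_force": force on the tool from outside, world axes, zero at the start; "torque": the same for the moment, N m; "opening": finger opening in m; "grasp_force": force on a finger pad.
Only numpy, scipy, OpenCV 4.12 (cv2) and the standard library are available. Lean on these libraries where they do the work, as an engineer would, in place of code of your own. Each camera call takes 0.05 s, during which the arm holds its last target. There are 200 camera calls.

## Task

I want to fill the little empty glass vial: find which of the three oud bottles it has been stood in front of and take the stopper off that bottle. Some of these stoppers have a left-hand thread and some a right-hand one, so try it both ways to find how it loosens, unscrew it, and lift it off. Finish still holding the stopper upright in the gripper, at least 5 cm above its open bottle and straight over it, with the other two stoppers still on their bottles and everything else standing where it was.

Things in the scene. Friction and masses are not known exactly. Their poses are not given: they have to be found in the camera images.
- tray: gilded metal tray, 200 x 400 mm, rim 22 mm high, floor 5 mm above the counter, does not move. Origin under its centre; y along its length (left seen from the robot), x away from the robot. Three alike square amber glass bottles, 56 mm wide, stand fast at x = 35 mm, y = 115, 0 and -115 mm. On the near half, x about -55 mm, a vial, a lipstick and a powder pot stand one before each bottle, in any order.
- stopper_left_knob (a point): stopper of the left bottle (tray y = 115 mm): clear crystal knob, square, 34 mm across, on a round gilt collar 31 mm across; 60 mm high in all, from 91 to 151 mm above the counter, the four flats from 119 to 142 mm. Point: centre of the knob, 131 mm above the counter. z up along the axis; x, y square to the flats, at the start within 3 degrees of the tray's. Mass 50 to 105 g.
- stopper_mid_knob (a point): stopper of the middle bottle (tray y = 0), same build and point. All three are held by a coarse quarter-turn lug thread hidden in the collar. Some bottles are cut right-handed (loosen counter-clockwise seen from above), some left-handed (clockwise), which cannot be seen and changes from time to time.
- stopper_right_knob (a point): stopper of the right bottle (tray y = -115 mm), same build and point. Any of the three stops hard within 10 degrees of its start when turned the wrong way; the right way it turns with little effort, is free from 60 degrees on and meets a stop near 88 degrees; between 62 and 84 degrees it lifts straight off.
- stopper_left: the left stopper as a whole; origin on its axis at the collar's lower edge, 40 mm below the centre of the knob; axes as there.
- seat_left (a point): point of the tray's floor on the axis of the left bottle, 104 mm under the bottle's lip; fixed to the tray.
- stopper_mid: the mid stopper as a whole; origin on its axis at the collar's lower edge, 40 mm below the centre of the knob; axes as there.
- seat_mid (a point): point of the tray's floor on the axis of the mid bottle, 104 mm under the bottle's lip; fixed to the tray.
- stopper_right: the right stopper as a whole; origin on its axis at the collar's lower edge, 40 mm below the centre of the knob; axes as there.
- seat_right (a point): point of the tray's floor on the axis of the right bottle, 104 mm under the bottle's lip; fixed to the tray.
- vial_center (a point): small open, empty vial of clear glass, round, 34 to 37 mm wide, 58 mm high, standing on the tray close in front of one of the bottles (within 20 mm sideways): that bottle is the one to open. Point half-way up.
- lipstick_center (a point): gold lipstick tube, square 21 mm, 74 mm high, standing on the tray in front of another bottle. Point half-way up.
- pot_center (a point): lidded powder pot, round, 45 mm wide, 30 mm high, standing on the tray in front of another bottle. Point half-way up.
- compact_center (a point): closed round powder compact, 76 mm wide, 15 mm high, lying on the counter. Point half-way up.
- hairbrush_grip (a point): hairbrush, 210 mm long, lying on the counter. Point on its handle.
There are look-alikes about, which are no part of the job. What is shaped like the stopper_left but blue is not meant.

How it is judged:
By the outcome, as a careful person would: the job done as asked, in the order asked, and still so for the second after the job is handed in, while the arm keeps its last pose, push and grip.
It also fails if it takes over 45 s, if anything falls off the work surface, if the arm or the gripper's body presses on something with over 40 N, if the wrist force passes 120 N, or if a joint passes its speed limit or range.

## Working session

There is one attempt and no reset: what is moved stays moved. The work goes in short steps, Python scripts to look and compute and a shell command to move; the robot and the scene stay as the last step left them, time stands still between calls to the robot, and variables do not carry over. Pictures are saved under pics/ and viewed, at most 10 in all, crops included, and the job is handed in when it is done.

```bash
mkdir -p pics; ls
python3 - <<'E'
from workcell import sensors,camera,camera_params,bot
import cv2
for n in("scene","side"):
    cv2.imwrite(f"pics/{n}0.png",camera(n)); p=camera_params(n); print(n,p)
print(sensors.get_obs(),bot.pinch_z, camera_params("wrist"))
E
```

```text
pics
scene {'fx': 383.5330391007371, 'fy': 383.5330391007371, 'cx': 318.0522269923045, 'cy': 197.27970466624984, 'T': array([[-0.5621017 ,  0.44077799, -0.69982601,  1.43510866],
       [ 0.82697834,  0.31200158, -0.46771983,  0.58169064],
       [ 0.01218622, -0.84164706, -0.53989047,  0.78007693],
       [ 0.        ,  0.        ,  0.        ,  1.        ]])}
side {'fx': 444.33862788447146, 'fy': 444.33862788447146, 'cx': 318.9170151637791, 'cy': 206.298885627609, 'T': array([[-0.75985025, -0.39430892,  0.51686369, -0.06846038],
       [-0.65009186,  0.45737622, -0.60678462,  0.77018729],
       [ 0.00285943, -0.79707431, -0.60387446,  0.87716941],
       [ 0.        ,  0.        ,  0.        ,  1.        ]])}
{'time': 0.1, 'q': array([-6.33699930e+01,  5.00642262e+00,  1.00388778e+01,  9.50993172e+01,
       -1.20760722e-03,  9.00000933e+01]), 'qd': array([ 0.07445861, -0.1068883 ,  0.04433425, -0.02256722, -0.02862287,
        0.02255728]), 'joint_efforts': array([-7.46145615e-04, -5.21561050e+01,  4.65652370e+01,  1.60398299e-02,
       -3.64640653e-05,  6.77259823e-05]), 'ee_pos': array([ 0.24642709, -0.49147387,  0.23066757]), 'tcp_rot': array([-1.79933138e+02,  1.20771533e-03,  2.66299150e+01]), 'wrist_force': array([ 0.22370442,  0.61086868, -0.12177108]), 'torque': array([-0.04346413,  0.00873787, -0.0154988 ]), 'grasp_force': 0.0, 'opening': 0.08563095820098286} 0.0187 {'fx': 310.12057716238775, 'fy': 310.12057716238775, 'cx': 326.96400061488475, 'cy': 200.6402747451613, 'tool_from_camera': array([[ 2.00452318e-04, -9.47236874e-01, -3.20534343e-01,
         8.28689337e-02],
       [ 9.99999552e-01,  4.86464699e-04, -8.12222086e-04,
         1.87142140e-04],
       [ 9.25295353e-04, -3.20534037e-01,  9.47236547e-01,
        -1.43034556e-01],
       [ 0.00000000e+00,  0.00000000e+00,  0.00000000e+00,
         1.00000000e+00]])}
```

View pics/scene0.png

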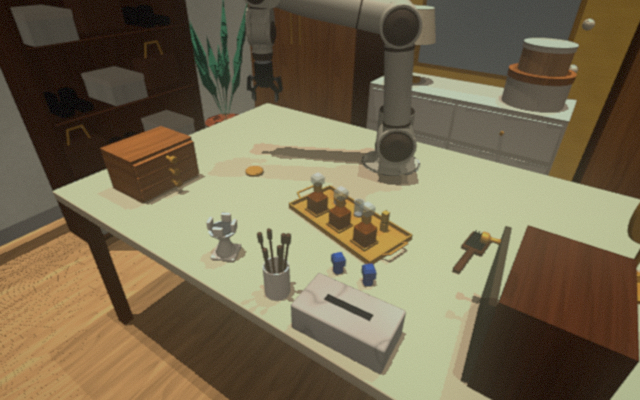

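View pics/side0.png

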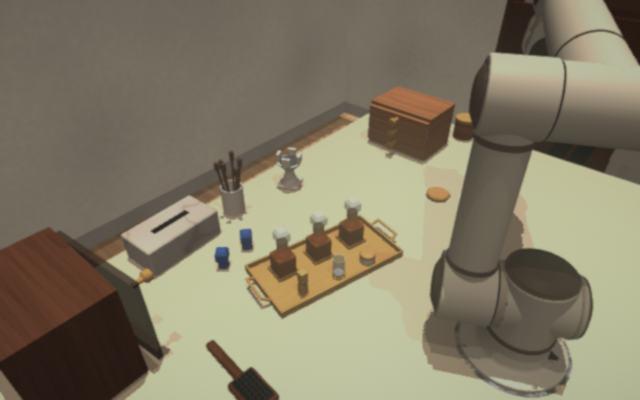

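The scene view shows the tray around (350,222) and the side view shows it around (325,262), with two blue look-alikes beside it. In the side view, the lipstick (303,283), vial (339,265) and pot (368,257) stand in front. I'll enlarge both views.

Run:
```python
import cv2
a=cv2.imread("pics/scene0.png")[165:265,280:420]; b=cv2.imread("pics/side0.png")[190:320,235:410]
cv2.imwrite("pics/sc1.png",cv2.resize(a,None,fx=5,fy=5,interpolation=2)); cv2.imwrite("pics/si1.png",cv2.resize(b,None,fx=4.5,fy=4.5,interpolation=2))
```

```text
(no output)
```

View pics/sc1.png

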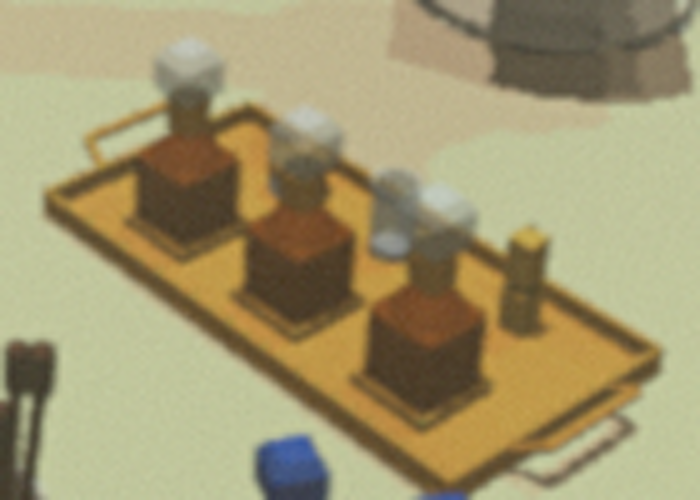

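View pics/si1.png

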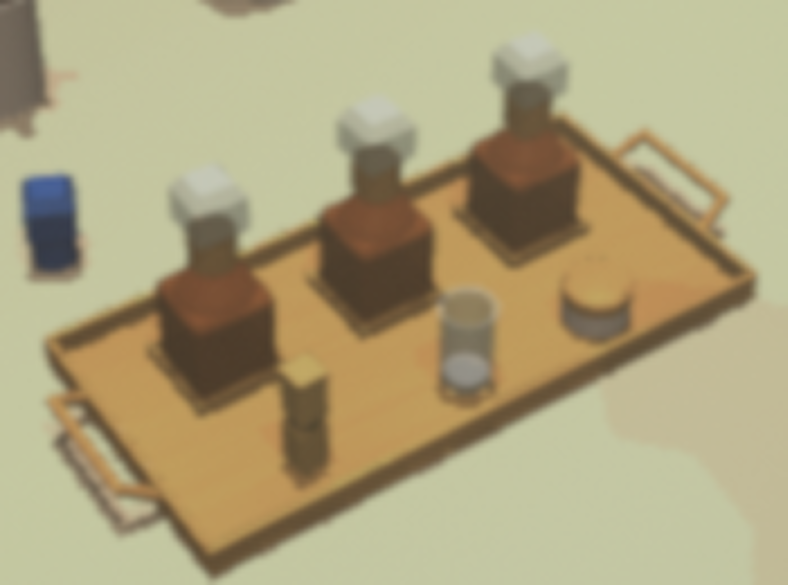

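The vial is at crop (467,345) and looks to be before the middle bottle. The knobs in the side crop are at left (210,203), mid (376,135) and right (530,70). In the scene crop they are at right (190,70), mid (306,143) and left (440,217). Next I'll fit the tray pose.

```bash
cat > m.py <<'E'
import numpy as np
from workcell import camera_params
def proj(n,P,T=None):
    p=camera_params(n); T=p["T"] if T is None else T
    c=(np.atleast_2d(P)-T[:3,3])@T[:3,:3]
    return np.c_[c[:,0]/c[:,2]*p["fx"]+p["cx"],c[:,1]/c[:,2]*p["fy"]+p["cy"]]
def ray(n,uv,z):
    p=camera_params(n);T=p["T"]
    d=T[:3,:3]@[(uv[0]-p["cx"])/p["fx"],(uv[1]-p["cy"])/p["fy"],1]
    return T[:3,3]+d*(z-T[2,3])/d[2]
def w(t,P):
    P=np.array(P,float);c,s=np.cos(t[2]),np.sin(t[2])
    return np.c_[t[0]+c*P[:,0]-s*P[:,1],t[1]+s*P[:,0]+c*P[:,1],P[:,2]]
E
python3 - <<'E'
from m import *
from scipy.optimize import least_squares
K=[[.035,.115,.131],[.035,0,.131],[.035,-.115,.131]]
R=[[.1,.2,.022],[-.1,.2,.022],[-.1,-.2,.022],[.1,-.2,.022]]
si=np.array([(210,203),(376,135),(530,70),(47,343),(213,562),(755,280),(565,118)])/4.5+[235,190]
sc=np.array([(440,217),(306,143),(190,70),(660,350),(250,106),(46,200)])/5+[280,165]
f=lambda t:np.r_[(proj("side",w(t,K+R))-si).ravel(),(proj("scene",w(t,K+R[1:]))-sc).ravel()]
best=min((least_squares(f,[.5,.1,a],loss="soft_l1") for a in np.radians([-90,-45,0,45])),key=lambda r:r.cost)
t=best.x;print(t,np.degrees(t[2]),best.cost,best.fun.round(1))
print(w(t,K))
for n,uv,z in(("vial",(467,345),.034),("lip",(306,415),.042),("pot",(597,302),.02)):
    p=ray("side",np.array(uv)/4.5+[235,190],z)-[t[0],t[1],0];c,s=np.cos(t[2]),np.sin(t[2])
    print(n,c*p[0]+s*p[1],-s*p[0]+c*p[1])
for n,uv in(("side",(376,135)),("side",(210,203))):print(ray(n,np.array(uv)/4.5+[235,190],.131))
print(ray("scene",np.array((306,143))/5+[280,165],.131))
E
```

```text
[ 0.49640529  0.07675127 -0.26495448] -15.180773563133764 11.579201614309737 [-0.1  1.   0.3  0.3  0.2  0.2 -1.2 -1.2 -0.6 -1.2  1.5 -1.9 -0.5 -2.2
  0.2  0.5  0.5 -0.4  0.3  0.3  1.7 -1.7  0.1 -2.1 -0.5 -2.8]
[[ 0.56029846  0.17857299  0.131     ]
 [ 0.53018395  0.06758598  0.131     ]
 [ 0.50006943 -0.04340103  0.131     ]]
vial -0.05818430283510296 -0.0012013304308238267
lip -0.05830279393291782 0.1118670840378924
pot -0.062027805228167206 -0.09839106550360886
[0.5315144  0.06711932 0.131     ]
[0.56301562 0.17554031 0.131     ]
[0.53316204 0.06739393 0.131     ]
```

The vial (tray y ≈ -1 mm) is before the middle bottle. The middle knob is at about (0.532, 0.067) with yaw -15.2°. I'll move above it.

```bash
python3 -m jog '[[[0.3,0.7,0.15,-0.5,1],[0.36,0.7,0.15,-0.5,1],[0.36,0.7,0.15,-0.5,1],[0.36,0.7,0.15,-0.5,1],[0.36,0.7,0.15,-0.5,1],[0.36,0.7,0.15,-0.5,1],[0.36,0.7,0.15,-0.5,1],[0.36,0.7,0.15,-0.5,1]]]'; python3 -m jog '[[[0.36,0.7,0,-0.55,1],[0.36,0.7,0,-0.55,1],[0.36,0.7,0,-0.55,1],[0.36,0.7,0,-0.55,1],[0.36,0.7,0,-0.55,1],[0.36,0.7,0,-0.55,1],[0.36,0.7,0,-0.55,1],[0.3,0.65,0,-0.55,1]]]'; python3 -m jog '[[[0,0,0,0,1],[0,0,0,0,1]]]'
```

```text
time: 0.9
ee_pos: [0.3879, -0.2101, 0.2914]
tcp_rot: [-180.0, 0.0, 6.5]
wrist_force: [0.5, -0.7, 0.3]
opening: 0.0857
grasp_force: 0.0
time: 1.7
ee_pos: [0.517, -0.0387, 0.2908]
tcp_rot: [-175.4, 0.1, -6.8]
wrist_force: [0.3, 0.1, -0.9]
opening: 0.0853
grasp_force: 0.0
time: 1.9
ee_pos: [0.516, -0.0396, 0.2911]
tcp_rot: [-175.5, 0.1, -6.8]
wrist_force: [0.3, -0.0, -0.7]
opening: 0.0854
grasp_force: 0.0
```

```bash
python3 -c "
from workcell import sensors;o=sensors.get_obs();print(o['q'].round(1),o['tcp_rot'],o['qd'].round(2))"; python3 -m jog '[[[0.1,0.7,0,-0.55,1],[0.1,0.7,0,-0.55,1]]]';python3 -c "
from workcell import sensors;o=sensors.get_obs();print(o['q'].round(1),o['tcp_rot'],o['qd'].round(2))"
```

```text
[ -6.9   2.3  14.  101.8   4.5 179.9] [-1.75479022e+02  1.41726672e-01 -6.82093927e+00] [ 0.01 -0.97 -0.4   0.08 -0.02 -0.05]
time: 2.1
ee_pos: [0.5182, -0.0296, 0.2918]
tcp_rot: [-172.7, 0.1, -7.2]
wrist_force: [-0.3, 0.6, 0.6]
opening: 0.0853
grasp_force: 0.0
[ -7.3   2.4  13.9 101.7   7.3 179.9] [-1.72724121e+02  1.18079387e-01 -7.19794514e+00] [-1.88  0.62 -0.23 -0.56 13.41 -0.03]
```

```bash
python3 -m jog '[[[0,0,0,1,1],[0,0,0,1,1],[0,0,0,1,1],[0,0,0,1,1],[0,0,0,1,1],[0,0,0,1,1],[0,0,0,1,1],[0,0,0,1,1]]]'; python3 -m jog '[[[0,0.3,0,1,1],[0,0.3,0,1,1],[0,0.3,0,1,1],[0,0.3,0,1,1],[0,0.3,0,1,1],[0,0.3,0,1,1],[0,0,0,1,1],[0,0,0,1,1]]]'
```

```text
time: 2.9
ee_pos: [0.5183, -0.0298, 0.2917]
tcp_rot: [-172.8, 0.1, 33.0]
wrist_force: [-0.3, -0.5, -0.4]
opening: 0.0853
grasp_force: 0.0
time: 3.7
ee_pos: [0.5183, 0.0607, 0.2916]
tcp_rot: [-172.8, 0.1, 73.1]
wrist_force: [0.1, -0.5, -0.7]
opening: 0.0855
grasp_force: 0.0
```

Joint 6 hit its limit and left a tilt of about 7°, which turns along with the yaw. I'll swing the tilt into the arm plane and then push outward at the reach limit, up high, to take it out.

```bash
python3 -m jog '[[[0.5,0,0.5,1,1],[0.5,0,0.5,1,1],[0.5,0,0.5,1,1],[0.5,0,0.5,1,1],[0.5,0,0.5,0.8,1]]]';python3 -c "
from workcell import sensors;o=sensors.get_obs();print(o['q'].round(1))"; python3 -m jog '[[[0.5,0.05,0,0,1],[0.3,0.03,0,0,1],[0.3,0.03,0,0,1]]]'; python3 -c "
from workcell import sensors;o=sensors.get_obs();print(o['q'].round(1))"
```

```text
time: 4.2
ee_pos: [0.6107, 0.0588, 0.3879]
tcp_rot: [-173.3, 0.1, 93.3]
wrist_force: [25.6, 2.2, 85.7]
opening: 0.0856
grasp_force: 0.0
[  5.4  37.   70.8 130.5   0.2  92.1]
time: 4.5
ee_pos: [0.6135, 0.0592, 0.3799]
tcp_rot: [-172.5, 0.1, 93.1]
wrist_force: [-0.6, 0.4, 0.8]
opening: 0.0853
grasp_force: 0.0
[  5.4  37.7  70.8 130.5   0.2  92.3]
```

```bash
python3 -m jog '[[[0,0,0.2,0,1],[0,0,0.2,0,1]]]'; python3 -c "
from workcell import sensors;o=sensors.get_obs();print(o['q'].round(1))"; python3 -m jog '[[[0,0,0.25,0,1],[0,0,0.25,0,1]]]'; python3 -c "
from workcell import sensors;o=sensors.get_obs();print(o['q'].round(1))"
```

```text
time: 4.7
ee_pos: [0.6101, 0.0588, 0.3898]
tcp_rot: [-173.5, 0.1, 93.2]
wrist_force: [-0.1, 0.4, -0.3]
opening: 0.0854
grasp_force: 0.0
[  5.4  36.8  70.8 130.5   0.2  92.3]
time: 4.9
ee_pos: [0.6058, 0.0585, 0.4013]
tcp_rot: [-174.6, 0.1, 93.2]
wrist_force: [-0.7, 0.4, 1.0]
opening: 0.0855
grasp_force: 0.0
[  5.4  35.7  70.8 130.5   0.2  92.3]
```

```bash
python3 -m jog '[[[0,0,0.27,0,1],[0,0,0.27,0,1],[0,0,0.27,0,1],[0,0,0.27,0,1],[0,0,0.27,0,1],[0,0,0.27,0,1],[0,0,0.27,0,1]]]'; python3 -c "
from workcell import sensors;o=sensors.get_obs();print(o['q'].round(1))"
```

```text
time: 5.6
ee_pos: [0.5876, 0.0568, 0.4426]
tcp_rot: [-178.5, -0.1, 93.2]
wrist_force: [-0.3, -0.1, -0.0]
opening: 0.0856
grasp_force: 0.0
[  5.4  31.7  70.7 130.5   0.2  92.3]
```

```bash
python3 -m jog '[[[0,0,0.27,0,1],[0,0,0.27,0,1],[0,0,0.18,0,1],[0,0,0,0,1]]]'; python3 -c "
from workcell import sensors;o=sensors.get_obs();print(o['q'].round(1))"
```

```text
time: 6.0
ee_pos: [0.5798, 0.0561, 0.4586]
tcp_rot: [179.9, -0.2, 93.2]
wrist_force: [-0.3, -0.6, -0.1]
opening: 0.0852
grasp_force: 0.0
[  5.5  30.2  70.7 130.5   0.2  92.3]
```

```bash
python3 -m jog '[[[-0.3,0.05,0,1,1],[-0.3,0.05,-0.1,1,1],[-0.2,0.05,-0.3,1,1],[-0.16,0.07,-0.4,1,1],[0,0,-0.4,1,1],[0,0,-0.4,1,1],[0,0,-0.4,1,1],[0,0,-0.4,1,1]]]';  python3 -m jog '[[[0,0,-0.4,1,1],[0,0,-0.4,1,1],[0,0,-0.3,1,1],[0,0,0,1,1],[0,0,0,1,1],[0,0,0,1,1],[0,0,0,0.32,1],[0,0,0,0,1]]]'
python3 - <<'E'
from m import *
from workcell import sensors,camera
import cv2
from scipy.spatial.transform import Rotation as R
o=sensors.get_obs();im=camera("wrist");cv2.imwrite("pics/w0.png",im)
T=np.eye(4);T[:3,:3]=R.from_euler("xyz",o["tcp_rot"],degrees=True).as_matrix();T[:3,3]=o["ee_pos"]
T=T@camera_params("wrist")["tool_from_camera"];np.save("Tw0.npy",T);print(o["tcp_rot"],o["ee_pos"],o["q"].round(1))
print(proj("wrist",[[.532,.067,.131],[.532,.067,.151],[.532,.067,.104]],T))
E
```

```text
time: 6.8
ee_pos: [0.5321, 0.0671, 0.3363]
tcp_rot: [-179.9, -0.2, 133.4]
wrist_force: [-0.2, -1.1, 0.0]
opening: 0.0854
grasp_force: 0.0
time: 7.6
ee_pos: [0.5322, 0.0671, 0.2823]
tcp_rot: [-180.0, -0.2, 164.7]
wrist_force: [-0.5, -0.1, 0.7]
opening: 0.0853
grasp_force: 0.0
[-1.79968168e+02 -1.78470899e-01  1.64718499e+02] [0.5322464  0.06713741 0.28229847] [  7.2   4.8  15.6 101.    0.   22.5]
[[326.5333036  184.27346875]
 [326.51396019 190.0718742 ]
 [326.55590018 177.49988831]]
```

View pics/w0.png

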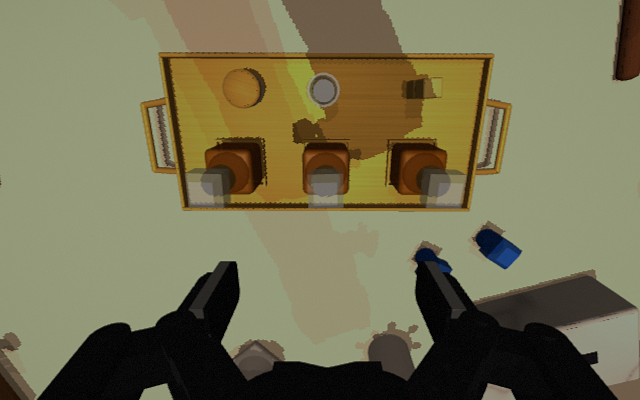

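The wrist view confirms it. The vial (323,90) is in line with the middle knob (325,187), the pads are centred and the tray edges are level. I'll descend and grip.

```bash
python3 -m jog '[[[0,0,-0.5,0,1],[0,0,-0.5,0,1],[0,0,-0.5,0,1],[0,0,-0.5,0,1],[0,0,-0.5,0,1],[0,0,-0.4,0,1],[0,0,-0.3,0,1],[0,0,-0.2,0,1]]]'; python3 -m jog '[[[0,0,0,0,0.5],[0,0,0,0,0.3],[0,0,0,0,0],[0,0,0,0,0],[0,0,0,0,0],[0,0,0,0,0]]]' 45
```

```text
time: 8.45
ee_pos: [0.532, 0.0671, 0.1115]
tcp_rot: [-180.0, -0.2, 164.7]
wrist_force: [-0.7, -0.6, -0.8]
opening: 0.0852
grasp_force: 0.0
time: 9.05
ee_pos: [0.5327, 0.0669, 0.1138]
tcp_rot: [-180.0, -0.1, 164.8]
wrist_force: [-1.5, -1.6, 5.3]
opening: 0.0336
grasp_force: 44.8
```

Gripped at 33.6 mm. Now a small counter-clockwise turn as the first try.

```bash
cat > s.py <<'E'
from workcell import sensors;o=sensors.get_obs();print("torque",o['torque'].round(2),"yaw",o['tcp_rot'].round(2),"F",o['wrist_force'].round(1))
E
python3 s.py; python3 -m jog '[[[0,0,0,0.5,0],[0,0,0,0.5,0],[0,0,0,0.4,0],[0,0,0,0,0]]]'; python3 s.py
```

```text
torque [-0.45  0.25 -0.03] yaw [-1.7999e+02 -5.0000e-02  1.6476e+02] F [-1.5 -1.6  5.3]
time: 9.45
ee_pos: [0.5327, 0.0664, 0.1138]
tcp_rot: [-179.9, -0.0, 171.8]
wrist_force: [-0.9, -4.6, 5.8]
opening: 0.0335
grasp_force: 45.0
torque [-1.06  0.32  0.  ] yaw [-1.7992e+02 -5.0000e-02  1.7180e+02] F [-0.9 -4.6  5.8]
```

```bash
for i in 1 2; do python3 -m jog '[[[0,0,0,0.4,0],[0,0,0,0,0]]]' >/dev/null; python3 s.py; done; python3 -m jog '[[[0,0,0,0.3,0],[0,0,0,0,0]]]'; python3 s.py
```

```text
torque [-1.3  0.3 -0.1] yaw [-1.7989e+02 -4.0000e-02  1.7378e+02] F [-1.3 -5.8  5.7]
torque [-1.65  0.35 -0.12] yaw [-1.7985e+02 -4.0000e-02  1.7577e+02] F [-1.8 -6.2  5.8]
time: 10.05
ee_pos: [0.5327, 0.0658, 0.1138]
tcp_rot: [-179.8, -0.0, 177.2]
wrist_force: [-1.3, -7.9, 7.0]
opening: 0.0335
grasp_force: 45.3
torque [-1.8   0.25 -0.16] yaw [-1.7984e+02 -4.0000e-02  1.7725e+02] F [-1.3 -7.9  7. ]
```

12° counter-clockwise with no stop, so it loosens that way. The side force suggests the axis lies a few mm off the TCP, so I'll follow it while turning.

```bash
python3 -m jog '[[[0,-0.015,0,0.8,0],[0,-0.015,0,0.8,0],[0.005,-0.01,0,0.8,0],[0.005,-0.01,0,0.8,0],[0,0,0,0,0]]]';python3 s.py;  python3 -m jog '[[[0.005,-0.01,0,0.8,0],[0.005,-0.01,0,0.8,0],[0.005,-0.01,0,0.8,0],[0,0,0,0,0]]]';python3 s.py
```

```text
time: 10.55
ee_pos: [0.5335, 0.0648, 0.114]
tcp_rot: [180.0, -0.0, -166.7]
wrist_force: [-1.0, 1.4, 6.9]
opening: 0.0332
grasp_force: 71.4
torque [ 0.4   0.21 -1.52] yaw [ 1.7998e+02 -1.0000e-02 -1.6673e+02] F [-1.   1.4  6.9]
time: 10.95
ee_pos: [0.5342, 0.0644, 0.1142]
tcp_rot: [179.9, 0.1, -154.9]
wrist_force: [-2.4, 9.4, 8.4]
opening: 0.0334
grasp_force: 119.8
torque [ 1.89  0.35 -3.39] yaw [ 1.7986e+02  7.0000e-02 -1.5487e+02] F [-2.4  9.4  8.4]
```

The torque rose to -3.4 Nm and the grip force jumped, which points to a stop with the knob camming in the pads. I'll back off and look.

```bash
python3 -m jog '[[[-0.005,0.01,0,-0.8,0],[-0.005,0.01,0,-0.8,0],[-0.005,0.01,0,-0.8,0],[-0.005,0.01,0,-0.8,0],[-0.005,0.01,0,-0.8,0],[0,0.01,0,-0.8,0],[0,0.02,0,-0.8,0],[0,0,0,0,0]]]';python3 s.py
python3 - <<'E'
from workcell import camera
import cv2
im=camera("wrist");cv2.imwrite("pics/w1.png",cv2.resize(im[180:400,180:480],None,fx=2.5,fy=2.5))
E
```

```text
time: 11.75
ee_pos: [0.5341, 0.066, 0.1142]
tcp_rot: [-179.9, 0.1, 177.1]
wrist_force: [6.0, -6.5, 5.3]
opening: 0.0337
grasp_force: 87.8
torque [-1.73 -1.12 -0.02] yaw [-1.7985e+02  1.3000e-01  1.7707e+02] F [ 6.  -6.5  5.3]
```

View pics/w1.png

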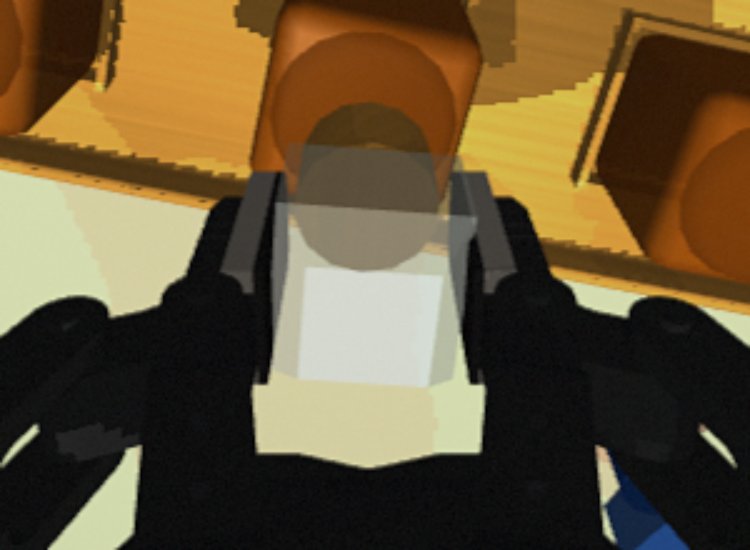

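The knob's top edge, (275,203) to (475,217), is about 4° behind the gripper. The tray edge, (0,165) to (750,310), is 11° off, so the knob has turned only about 8°, which is the stop on the wrong side. I'll regrip square and turn clockwise.

```bash
python3 -m jog '[[[0,0,0,-0.4,0.6],[0,0,0,-0.4,0.6],[0,0,0,0,0.6]]]' 45; python3 -m jog '[[[0,0,0,0,0],[0,0,0,0,0],[0,0,0,0,0],[0,0,0,0,0]]]' 60;python3 s.py; python3 -m jog '[[[0,0,0,-0.8,0],[0,0,0,-0.8,0],[0,0,0,-0.8,0],[0,0,0,-0.8,0],[0,0,0,0,0]]]';python3 s.py
```

```text
time: 12.1
ee_pos: [0.5324, 0.0672, 0.1128]
tcp_rot: [-180.0, -0.1, 173.2]
wrist_force: [-0.4, -0.2, -0.2]
opening: 0.0512
grasp_force: 0.0
time: 12.5
ee_pos: [0.5324, 0.067, 0.1129]
tcp_rot: [-180.0, -0.1, 173.3]
wrist_force: [-0.8, -1.3, 3.8]
opening: 0.0339
grasp_force: 57.6
torque [-0.37  0.2  -0.02] yaw [-1.7997e+02 -1.3000e-01  1.7328e+02] F [-0.8 -1.3  3.8]
time: 13.0
ee_pos: [0.5325, 0.0675, 0.1129]
tcp_rot: [180.0, -0.1, 157.2]
wrist_force: [-0.2, 1.6, 4.7]
opening: 0.0341
grasp_force: 57.7
torque [ 0.26 -0.01  0.  ] yaw [ 1.7997e+02 -1.3000e-01  1.5724e+02] F [-0.2  1.6  4.7]
```

```bash
python3 -m jog '[[[0,0,0,-0.8,0],[0,0,0,-0.8,0],[0,0,0,-0.8,0],[0,0,0,-0.8,0],[0,0,0,0,0]]]';python3 s.py
```

```text
time: 13.5
ee_pos: [0.5326, 0.0674, 0.113]
tcp_rot: [180.0, -0.1, 141.3]
wrist_force: [1.1, 1.6, 3.9]
opening: 0.034
grasp_force: 57.6
torque [ 0.31 -0.07 -0.02] yaw [ 1.7996e+02 -1.3000e-01  1.4134e+02] F [1.1 1.6 3.9]
```

It turns freely clockwise, 23° past the start. I'll continue to about -72°.

```bash
python3 -m jog '[[[0,0,0,-0.8,0],[0,0,0,-0.8,0],[0,0,0,-0.8,0],[0,0,0,-0.8,0],[0,0,0,-0.8,0],[0,0,0,-0.8,0],[0,0,0,0,0]]]';python3 s.py;python3 -m jog '[[[0,0,0,-0.8,0],[0,0,0,-0.8,0],[0,0,0,-0.8,0],[0,0,0,-0.8,0],[0,0,0,-0.8,0],[0,0,0,-0.8,0],[0,0,0,0,0]]]';python3 s.py
```

```text
time: 14.2
ee_pos: [0.5335, 0.0676, 0.113]
tcp_rot: [179.9, -0.1, 117.4]
wrist_force: [5.2, 1.4, 2.0]
opening: 0.034
grasp_force: 57.5
torque [ 0.5  -1.15  0.05] yaw [ 1.7986e+02 -1.3000e-01  1.1737e+02] F [5.2 1.4 2. ]
time: 14.9
ee_pos: [0.5345, 0.0677, 0.1132]
tcp_rot: [179.7, -0.2, 93.4]
wrist_force: [9.5, 3.3, 0.3]
opening: 0.0337
grasp_force: 58.1
torque [ 0.69 -2.25  0.06] yaw [179.74  -0.21  93.38] F [9.5 3.3 0.3]
```

```bash
python3 -m jog '[[[0.04,0.01,0,0,0],[0,0,0,0,0]]]';python3 s.py;python3 -m jog '[[[0,0,0.05,0,0],[0,0,0.1,0,0],[0,0,0.1,0,0],[0,0,0,0,0]]]';python3 s.py
```

```text
time: 15.1
ee_pos: [0.5348, 0.0678, 0.1131]
tcp_rot: [180.0, -0.2, 93.5]
wrist_force: [1.8, 0.8, 6.4]
opening: 0.0335
grasp_force: 59.7
torque [ 0.12 -0.38  0.  ] yaw [ 1.7995e+02 -1.6000e-01  9.3470e+01] F [1.8 0.8 6.4]
time: 15.5
ee_pos: [0.5347, 0.0676, 0.1254]
tcp_rot: [180.0, -0.1, 93.4]
wrist_force: [3.6, 0.9, 1.4]
opening: 0.0334
grasp_force: 59.2
torque [ 0.01 -0.88  0.06] yaw [ 1.7998e+02 -1.4000e-01  9.3380e+01] F [3.6 0.9 1.4]
```

```bash
python3 -m jog '[[[0,0,0.15,0,0],[0,0,0.25,0,0],[0,0,0.3,0,0],[0,0,0.3,0,0],[0,0,0.3,0,0],[0,0,0.3,0,0],[0,0,0.25,0,0],[0,0,0.15,0,0]]]';python3 -m jog '[[[0,0,0,0,0],[0,0,0,0,0]]]'; python3 s.py
python3 - <<'E'
from workcell import camera
import cv2,numpy as np
a=camera("scene")[135:260,270:420];b=camera("side")[150:320,235:410]
cv2.imwrite("pics/f.png",np.hstack([cv2.resize(a,(390,325),interpolation=2),cv2.resize(b,(335,325),interpolation=2)]))
E
```

```text
time: 16.3
ee_pos: [0.5345, 0.0677, 0.2269]
tcp_rot: [179.9, -0.2, 93.3]
wrist_force: [0.1, -0.1, -1.9]
opening: 0.0339
grasp_force: 59.5
time: 16.5
ee_pos: [0.5342, 0.0676, 0.2248]
tcp_rot: [-180.0, -0.2, 93.3]
wrist_force: [-1.0, -0.5, -0.8]
opening: 0.0336
grasp_force: 59.5
torque [-0.04 -0.05  0.02] yaw [-1.7995e+02 -1.5000e-01  9.3280e+01] F [-1.  -0.5 -0.8]
```

View pics/f.png

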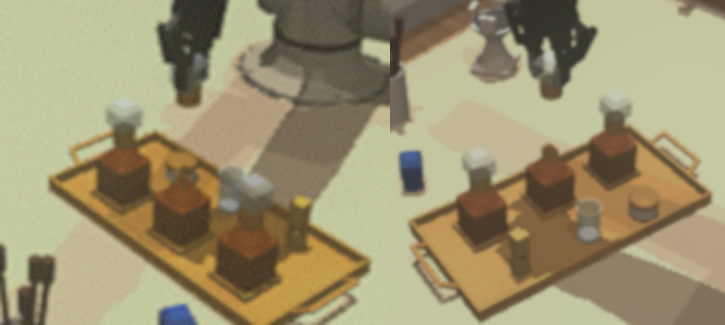

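Both views show the stopper in the gripper above the open middle bottle, with everything else in place. I'll check numerically that it's straight over the bottle: stopper collar at (189,97) and (551,90), bottle mouth at (181,160) and (549,150).

Run:
```python
from m import *
P=[[.5345,.0676,.215],[.5345,.0676,.109]]
a=proj("scene",P);b=proj("side",P)
print((a-[270,135])*2.6, (b-[235,150])*[335/175,325/170]+[390,0])
```

```text
[[187.86902195  92.57857214]
 [183.90344107 167.94771072]] [[548.16917621  84.26178206]
 [548.08631925 145.22430238]]
```

```bash
python3 -c "
from workcell import ticket;print(ticket.job_done())"
```

```text
the job is handed in; nothing more can be done
None
```

The vial stood before the middle bottle; its stopper loosened clockwise (left-hand thread), and I handed the job in at about 16.6 s with the stopper held upright over the open bottle, its lower edge roughly 9 cm above the lip, and everything else standing where it was.

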